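# Gauge a specimen vial in the bench caliper

## Task

Stand the glass vial upright on the bed of the bench caliper, between the open jaws, and let go of it. Then slide the moving jaw in by its thumb post until the vial is gently held in touch with both jaws: do not squeeze the glass, do not let the jaw cock out of square, and leave the jaw resting on the vial with your hand off. Leave the other things on the bench alone.

Things in the scene. Friction and masses are not known exactly. Their poses are not given: they have to be found in the camera images.
- gauge: Bench caliper, fixed: grey base plate 150 (x) x 250 (y) x 12 mm, its top is the bed; origin at the centre of its underside, z up. A steel beam 14 mm wide, top 42 mm above the bench, runs along y at x = +45 mm. Both jaws reach from it towards -x, to x = -62 mm; a good spot for the vial is x = -15 mm, midway between their faces. Fixed jaw at the -y end; the moving jaw closes towards -y.
- anvil: Fixed jaw, clamped on the beam (its place along it varies by some mm). Origin on the beam's centre line at bench height; axes as the gauge's. Its blade (12 mm thick, 14 to 52 mm above the bench) carries on its +y side a flat aluminium zero-setting pad, locked: the pad's face, which the vial meets, lies 10 to 28 mm to +y of the origin. The setting differs each time, unknown: it must be felt.
- jaw: Moving jaw. Origin on the beam's centre line at bench height, on the upright axis about which it can cock; axes as the gauge's when square. Measuring face 6 mm to -y of the origin; blade 12 mm thick, 14 to 52 mm above the bench; its block on the beam is 36 (x) x 26 mm (y -6 to +20), top at 52 mm. Springy: 1 N on the blade 60 mm out cocks it 0.4 degrees (0.45 mm); over 2 degrees is out of square.
- thumb_post (a point): Top centre of the moving jaw's upright round thumb post, 18 mm in diameter and 38 mm tall, steel, standing over the beam and the axis about which the jaw can cock; this point is 90 mm above the bench. The post is fixed to the slide, so pushing or pinching it moves the slide and does not itself turn the jaw.
- carriage (a joint): Travel of the moving jaw (m) towards the fixed jaw: 0 fully open (87 to 115 mm between the faces), 0.108 the end of its track. Stiff slide: takes about 3 N to move (a little more when fast) and stays where it is left.
- vial: Glass specimen vial, upright: plain round body 37 mm in diameter and 60 mm tall, with a white cap 32 mm across on it, 78 mm tall in all; 50 to 100 g. The slimmest and tallest of the loose things. Origin at the centre of its underside, z up along it. No jaw may press the glass with more than 10 N.
- jar: Bystander: squat amber jar with black lid, 56 mm in diameter, 50 mm tall. Origin at the centre of its underside.
- beaker: Bystander: small open glass beaker, 52 mm across, 60 mm tall. Origin at the centre of its underside.
- dishes: Bystander: stack of three small culture dishes, 62 mm in diameter, 48 mm tall. Origin at the centre of its underside.
There are look-alikes about, which are no part of the job. What is shaped like the vial but blue or turquoise is not meant.

How it is judged:
By the outcome, as a careful person would: the job done as asked, in the order asked, and still so for the second after the job is handed in, with the robot touching nothing.
It also fails if it takes over 67 s, if anything falls off the work surface, if the arm or the gripper's body presses on something with over 40 N, if the wrist force passes 120 N, or if a joint passes its speed limit or range.

## Robot

A 6-joint arm with a two-finger parallel gripper is mounted at the origin on the work surface. World frame = base frame: x ahead of the robot, y to its left, z up, the work surface at z = 0. Lengths are in mm, angles in rad, forces in N, time in s.
With the tool pointing down it reaches from about 350 to 725 mm from the base axis. Payload 6 kg.
Tool frame: the origin (TCP) lies at the very end of the fingers, on their centre line; the grasp point (between the pads) lies 19 mm behind it; z points along the fingers, y is the line along which they close (so a half turn about z gives the same grasp; the last joint's range is limited). The gripper opens to 85 mm and grips with 20 to 120 N. Pads are 22 mm wide; open, the fingers measure 114 mm over their backs; the gripper's body (76 mm by 85 mm) begins 54 mm behind the grasp point. The pads swing forward as they close: fully open they stand 13 mm farther back than shut.
Start: joints at [-0.848, 0.04, 0.085, 0, -1.615, -0.334], TCP at [227.454, -555.192, 231.261] pointing down, gripper open.
Joint ranges: [-2.56, 2.56], [-1.29, 2.01], [-1.08, 1.49], [-3.29, 1.98], [-2.81, -0.18], [-2.99, 2.99]. Speed limits (rad/s): [2.57, 2.57, 3.01, 3.14, 3.14, 3.14].

## Interface

Orientations are given as a unit quaternion [w, x, y, z].
In Python, from rig import ctrl gives the robot as it stands.
- The arm moves only by the tool move_arm, never from a script. Its argument "targets" is a list of rows, each an object of numbers: "tx", "ty", "tz": the shift along the tool's x, y, z in m; "yaw": the turn about the tool's z in rad; "hand": the closure, from -1 (fully open) to 1 (shut), so that 0 is half open. In form: [{"tx": .., "ty": .., "tz": .., "yaw": .., "hand": ..}, ...]. A call has 1 to 10 rows; each row is the pose to reach, as a shift and turn from the pose commanded when the call began, along the tool's axes at that moment; what a row does not reach only later rows make up. A row lasts 1/12 s, in which the tool goes at most 41.7 mm and 7.16 degrees, less where a joint would pass 70% of its speed; a pose out of reach is approached as far as the arm can. A call with a gripper value outside its range is refused whole. The fingers move at their own pace and stop on an object; "squeeze" is the grip in N (left out, the last holds). Time passes only in rows, so rows that repeat a pose let the fingers close. It gives the time, the measured TCP pose, the force, the opening and the grip force at its end, in the units of the state.
- ctrl.sense(): the state, without advancing time (a new reading comes with each control period).
- ctrl.camera(name): name is "scene" or "side" or "wrist"; returns the picture (480x640x3 uint8, red, green, blue); there is no depth.
- ctrl.camera_info(name): a dict with "K" (3x3 intrinsics, pixels), "dist_coeffs" ([k1, k2, p1, p2, k3] as OpenCV has them; the pictures are not rectified), "rvec" (rotation vector, rad) and "tvec" (3), from world to camera coordinates, as OpenCV has them; the wrist camera has in their place "T_tool_cam" (4x4, takes a point from camera to tool coordinates, whose origin is the TCP and whose axes are the flange's). Camera axes: x right, y down, z forward; pixel columns grow to the right and rows downward; lengths in mm; the calibration is good to about 2 mm. A picture is of the moment at which its call begins: read the wrist's pose just before it. camera_info takes no time and is no camera call.
- ctrl.close_job(): hands the job in; it is judged then, once.
The state is a dict: "clock": time; "joint_positions": joint angles; "joint_velocities": joint speeds; "tau": joint torques, N m; "ee_pos": TCP position; "tcp_rot": TCP orientation; "force": force on the tool from outside, world axes, zero at the start; "wrist_torque": the same for the moment, N m; "gripper_width": opening from 0.0 (shut) to 1.0 (fully open); "gripper_force": force on a finger pad.
Only numpy, scipy, OpenCV 4.12 (cv2) and the standard library are available. Lean on these libraries where they do the work, as an engineer would, in place of code of your own. Each camera call takes 0.05 s, during which the arm holds its last target. There are 200 camera calls.

## Working session

There is one attempt and no reset: what is moved stays moved. The work goes in short steps, Python scripts to look and compute and a tool call to move; the robot and the scene stay as the last step left them, time stands still between calls to the robot, and variables do not carry over. Pictures are saved under pics/ and viewed, at most 10 in all, crops included, and the job is handed in when it is done.

Besides the shell and the picture viewer there is one more tool, called after "Call:" as name(argument=value, ...), one argument or row to a line, values as JSON. move_arm: Moves the arm, as the interface text tells. Its arguments: {"type":"object","properties":{"targets":{"type":"array","items":{"type":"object","properties":{"tx":{"type":"number"},"ty":{"type":"number"},"tz":{"type":"number"},"yaw":{"type":"number"},"hand":{"type":"number"}}}},"squeeze":{"type":"number"}},"required":["targets"]}

```bash
mkdir -p pics; python3 - <<'E'
from rig import ctrl
import cv2
for n in("scene","side"):
    cv2.imwrite(f"pics/{n}0.png",ctrl.camera(n)[:,:,::-1])
    print(ctrl.camera_info(n))
print(ctrl.camera_info("wrist")); print(ctrl.sense())
E
```

```text
{'K': array([[503.63703753,   0.        , 319.39256098],
       [  0.        , 503.63703753, 241.33397578],
       [  0.        ,   0.        ,   1.        ]]), 'dist_coeffs': array([-0.14431017,  0.        ,  0.        ,  0.        ,  0.        ]), 'rvec': array([ 1.67567953,  1.81110427, -0.7913832 ]), 'tvec': array([   4.24477728, -280.11185318, 1398.01192587])}
{'K': array([[460.79860252,   0.        , 325.27717402],
       [  0.        , 460.79860252, 234.0955876 ],
       [  0.        ,   0.        ,   1.        ]]), 'dist_coeffs': array([-0.08529054,  0.        ,  0.        ,  0.        ,  0.        ]), 'rvec': array([ 2.13355888, -0.14017933,  0.10497545]), 'tvec': array([-490.79976794,  124.62707267,  692.63314854])}
{'K': array([[354.39502604,   0.        , 319.08025318],
       [  0.        , 354.39502604, 238.04339053],
       [  0.        ,   0.        ,   1.        ]]), 'dist_coeffs': array([-0.01380028,  0.        ,  0.        ,  0.        ,  0.        ]), 'T_tool_cam': array([[-1.85041929e-03, -9.51147466e-01, -3.08731396e-01,
         7.96986750e+01],
       [ 9.9999
[... 264 characters left out ...]
positions': array([-8.48321957e-01,  4.07566466e-02,  8.39471899e-02, -4.42873888e-04,
       -1.61551080e+00, -3.33697018e-01]), 'joint_velocities': array([ 0.00117741, -0.00165034,  0.00321286,  0.00061475,  0.00038479,
        0.00025631]), 'tau': array([-5.09373844e-03, -3.69341540e+01,  3.48281229e+01,  6.95176899e+00,
       -4.56914131e-03,  8.77248311e-06]), 'ee_pos': array([ 227.40301199, -554.92148144,  230.38926327]), 'tcp_rot': array([-1.92853230e-04, -1.93176246e-01,  9.81163752e-01,  7.69635582e-04]), 'force': array([ 0.56636629,  0.58447493, -0.92572936]), 'wrist_torque': array([-0.00040508,  0.04761096,  0.01113701]), 'gripper_force': 0.0, 'gripper_width': 1.0024279027051801}
```

View pics/scene0.png

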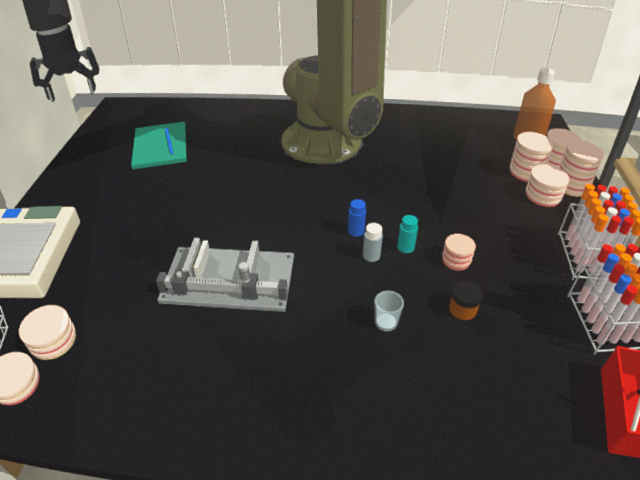

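View pics/side0.png

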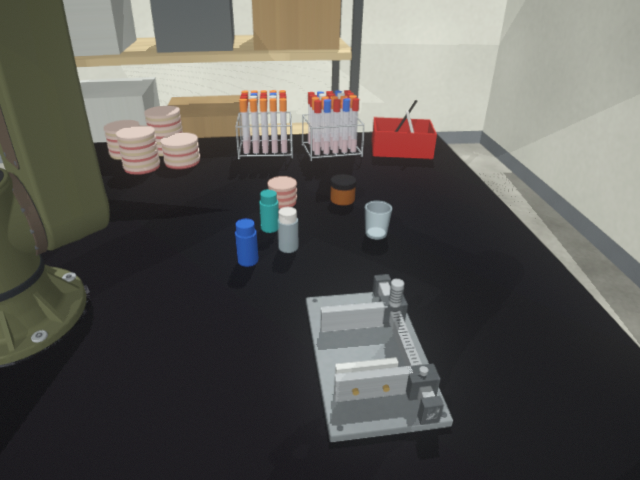

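Vial (white cap) at scene (373,243) / side (288,230); gauge at scene (228,277) / side (375,360). Enlarging for pixel readings.

```bash
cat > h.py <<'E'
import numpy as np, cv2
from rig import ctrl
def ray(n,uv,se=None):
    i=ctrl.camera_info(n)
    p=cv2.undistortPoints(np.array([[uv]],float),i["K"],i["dist_coeffs"])[0,0]
    d=np.array([*p,1.])
    if n=="wrist":
        w,x,y,z=se["tcp_rot"]
        from scipy.spatial.transform import Rotation as R
        r=R.from_quat([x,y,z,w]).as_matrix(); T=i["T_tool_cam"]
        return se["ee_pos"]+r@T[:3,3], r@T[:3,:3]@d
    r=cv2.Rodrigues(i["rvec"])[0]
    return -r.T@i["tvec"], r.T@d
def atz(n,uv,z,se=None):
    o,d=ray(n,uv,se); return o+d*(z-o[2])/d[2]
def tri(a,b):
    A=np.zeros((3,3));y=np.zeros(3)
    for n,uv in(("scene",a),("side",b)):
        o,d=ray(n,uv); d/=np.linalg.norm(d); P=np.eye(3)-np.outer(d,d); A+=P;y+=P@o
    return np.linalg.solve(A,y)
E
python3 - <<'E'
import cv2
a=cv2.imread("pics/side0.png")[270:440,300:460]; cv2.imwrite("pics/sc.png",cv2.resize(a,None,fx=3.5,fy=3.5,interpolation=2))
a=cv2.imread("pics/scene0.png")[190:340,150:420]; cv2.imwrite("pics/cc.png",cv2.resize(a,None,fx=2.96,fy=2.96,interpolation=2))
E
```

```text
(no output)
```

View pics/sc.png

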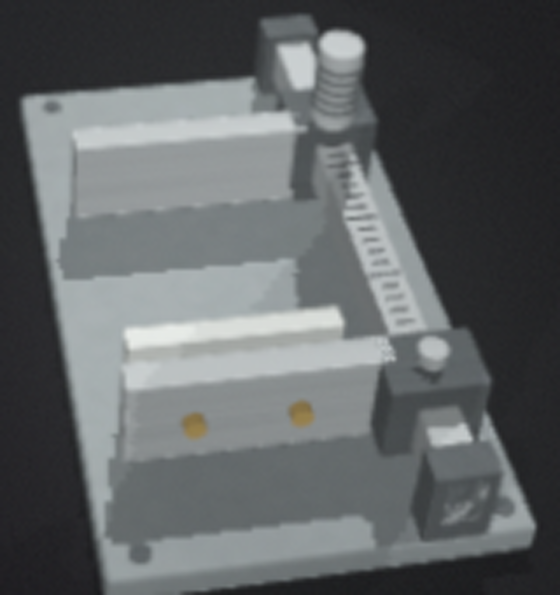

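View pics/cc.png

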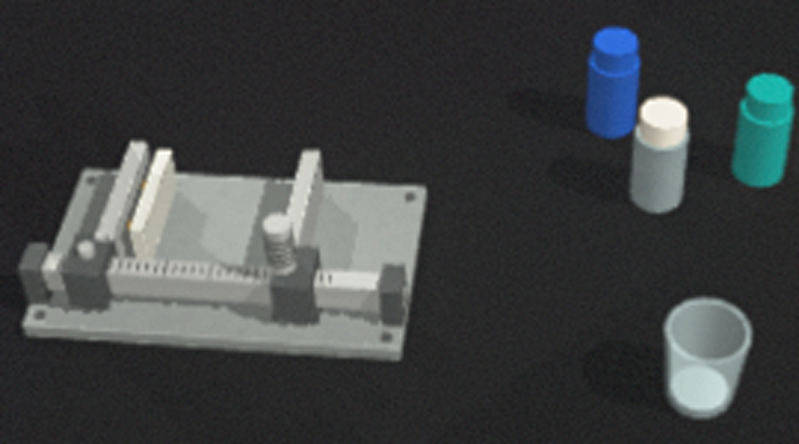

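```bash
python3 - <<'E'
from h import *
np.set_printoptions(precision=1,suppress=True)
for z,n,l in((12,"side",[(306.3,297.7),(329.7,436.6),(452.9,420)]),(12,"scene",[(178.7,247.4),(294.3,252.8),(285.8,307.2),(158.4,301.5)]),(90,"side",[(397.7,282.9)]),(90,"scene",[(243.6,265)]),
 (78,"scene",[(374.3,226.1)]),(78,"side",[(288,213)]),(52,"side",[(335.7,363.7),(397.7,358),(321.4,311.4),(386.6,306.6)])):
    for p in l: print(n,z,p,atz(n,p,z))
print(tri((243.6,265),(397.7,282.9)),tri((374.3,226.1),(288,213)))
for c in("side","scene"):
    i=ctrl.camera_info(c);print(-cv2.Rodrigues(i["rvec"])[0].T@i["tvec"])
E
```

```text
side 12 (306.3, 297.7) [461.9 -24.8  12. ]
side 12 (329.7, 436.6) [ 461.8 -272.2   12. ]
side 12 (452.9, 420) [ 611.3 -270.8   12. ]
scene 12 (178.7, 247.4) [ 466.5 -269.5   12. ]
scene 12 (294.3, 252.8) [463.4 -20.7  12. ]
scene 12 (285.8, 307.2) [610.8 -20.   12. ]
scene 12 (158.4, 301.5) [ 618.2 -267.1   12. ]
side 90 (397.7, 282.9) [ 581.1 -100.1   90. ]
scene 90 (243.6, 265) [582.3 -97.7  90. ]
scene 78 (374.3, 226.1) [441.6 141.3  78. ]
side 78 (288, 213) [446.2 131.1  78. ]
side 52 (335.7, 363.7) [ 479.2 -199.7   52. ]
side 52 (397.7, 358) [ 557.4 -200.5   52. ]
side 52 (321.4, 311.4) [ 474.6 -103.3   52. ]
side 52 (386.6, 306.6) [ 567.8 -104.6   52. ]
[581.5 -98.2  88.8] [444.6 139.7  76.4]
[ 402.8 -580.9  486.2]
[1212.6   90.4  744.5]
```

```bash
python3 - <<'E'
from h import *
np.set_printoptions(precision=1,suppress=True)
print("blue",atz("scene",(357.8,203.5),78),atz("side",(245.5,225),78))
print("teal",atz("scene",(409.8,218.7),78),atz("side",(268,196),78))
print("vial base",atz("scene",(372,258),0),atz("side",(288.5,247),0))
E
```

```text
blue [371.1 106.5  78. ] [371.4  98.1  78. ]
teal [412.5 214.5  78. ] [413.3 199.8  78. ]
vial base [454.2 142.1   0. ] [445.9 138.8  -0. ]
```

Call:
move_arm(
  targets=[
    {"tx": -0.463,"ty": 0.559,"tz": 0.03,"yaw": -1.18,"hand": -0.45},
    {"tx": -0.463,"ty": 0.559,"tz": 0.03,"yaw": -1.18,"hand": -0.45},
    {"tx": -0.463,"ty": 0.559,"tz": 0.03,"yaw": -1.18,"hand": -0.45},
    {"tx": -0.463,"ty": 0.559,"tz": 0.03,"yaw": -1.18,"hand": -0.45},
    {"tx": -0.463,"ty": 0.559,"tz": 0.03,"yaw": -1.18,"hand": -0.45},
    {"tx": -0.463,"ty": 0.559,"tz": 0.03,"yaw": -1.18,"hand": -0.45},
    {"tx": -0.463,"ty": 0.559,"tz": 0.03,"yaw": -1.18,"hand": -0.45},
    {"tx": -0.463,"ty": 0.559,"tz": 0.03,"yaw": -1.18,"hand": -0.45},
    {"tx": -0.463,"ty": 0.559,"tz": 0.03,"yaw": -1.18,"hand": -0.45},
    {"tx": -0.463,"ty": 0.559,"tz": 0.03,"yaw": -1.18,"hand": -0.45},
  ],
)

```text
clock: 0.93
ee_pos: [351.5, -156.0, 213.9]
tcp_rot: [-0.0, 0.709, -0.706, 0.0]
force: [1.2, 0.8, 0.7]
gripper_width: 0.727
gripper_force: 0.0
```

Call:
move_arm(
  targets=[
    {"tx": -0.285,"ty": -0.093,"hand": -0.45},
    {"tx": -0.285,"ty": -0.093,"hand": -0.45},
    {"tx": -0.285,"ty": -0.093,"hand": -0.45},
    {"tx": -0.285,"ty": -0.093,"hand": -0.45},
    {"tx": -0.285,"ty": -0.093,"hand": -0.45},
    {"tx": -0.285,"ty": -0.093,"hand": -0.45},
    {"tx": -0.285,"ty": -0.093,"hand": -0.45},
    {"tx": -0.285,"ty": -0.093,"hand": -0.45},
    {"tx": -0.285,"ty": -0.093,"hand": -0.45},
    {"tx": -0.285,"ty": -0.093,"hand": -0.45},
  ],
)

```text
schema error: expected keys tx, ty, tz, yaw, hand
```

```bash
cat > look.py <<'E'
from h import *
import sys
s=ctrl.sense(); print(s["clock"],s["ee_pos"],s["tcp_rot"],s["gripper_width"],s["joint_positions"])
cv2.imwrite(f"pics/{sys.argv[1]}.png",ctrl.camera(sys.argv[2] if len(sys.argv)>2 else "wrist")[:,:,::-1])
E
python3 look.py w1
```

```text
0.9333 [ 351.46563988 -155.96474832  213.91063751] [-3.83436578e-04  7.08561764e-01 -7.05648688e-01  8.71106835e-05] 0.7265854317497713 [ 1.18379504e-01 -5.72149126e-01 -4.43639198e-01 -3.41792688e-04
 -1.69859665e+00 -1.14303472e-01]
```

View pics/w1.png

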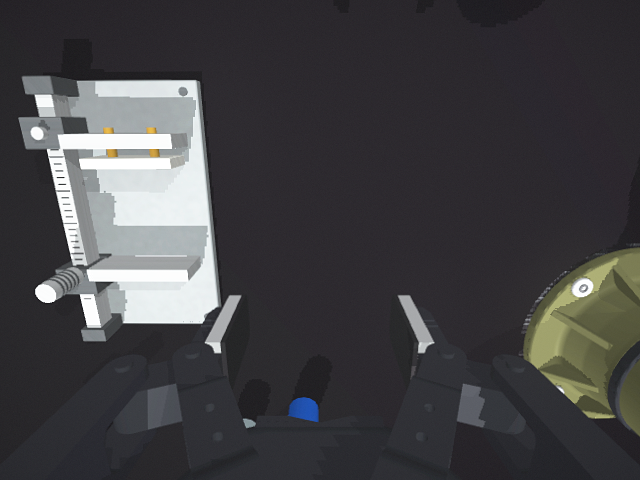

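Wrist view shows the gauge (pad top edge ~(125,165), moving jaw top ~(140,262), post ~(46,292)); continuing to the vial.

Call:
move_arm(
  targets=[
    {"tx": -0.285,"ty": -0.093,"tz": 0,"yaw": 0,"hand": -0.45},
    {"tx": -0.285,"ty": -0.093,"tz": 0,"yaw": 0,"hand": -0.45},
    {"tx": -0.285,"ty": -0.093,"tz": 0,"yaw": 0,"hand": -0.45},
    {"tx": -0.285,"ty": -0.093,"tz": 0,"yaw": 0,"hand": -0.45},
    {"tx": -0.285,"ty": -0.093,"tz": 0,"yaw": 0,"hand": -0.45},
    {"tx": -0.285,"ty": -0.093,"tz": 0,"yaw": 0,"hand": -0.45},
    {"tx": -0.285,"ty": -0.093,"tz": 0,"yaw": 0,"hand": -0.45},
    {"tx": -0.285,"ty": -0.093,"tz": 0,"yaw": 0,"hand": -0.45},
    {"tx": -0.285,"ty": -0.093,"tz": 0,"yaw": 0,"hand": -0.45},
    {"tx": -0.285,"ty": -0.093,"tz": 0,"yaw": 0,"hand": -0.45},
  ],
)

```text
clock: 1.82
ee_pos: [445.0, 127.0, 213.5]
tcp_rot: [-0.001, -0.707, 0.707, 0.0]
force: [-0.2, -0.2, 0.1]
gripper_width: 0.721
gripper_force: 0.0
```

```bash
python3 look.py w2
```

```text
1.8167 [444.99912996 127.00483311 213.49280336] [-8.37831659e-04 -7.06728425e-01  7.07484430e-01  1.15670396e-04] 0.7205859786723768 [ 7.16457723e-01 -3.33946598e-01 -2.82042291e-01 -1.16431038e-04
 -1.62438819e+00 -7.17533015e-01]
```

View pics/w2.png

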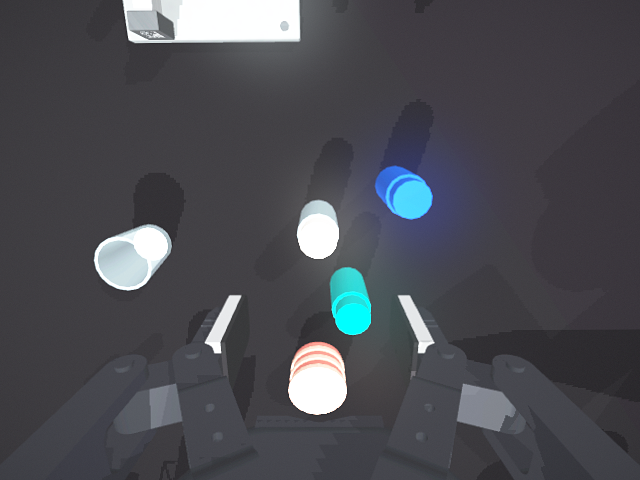

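White vial cap centre at (318,238) in the wrist image, clear of the blue (410,198) and teal (352,317) ones.

```bash
python3 - <<'E'
from h import *
s=ctrl.sense()
for p,z in(((318,238),78),((352,318),78),((411,199),78)):print(p,atz("wrist",p,z,s))
s["ee_pos"]=np.array([351.47,-155.96,213.9]); s["tcp_rot"]=np.array([0,.70856,-.70565,0])
for p,z in(((81,168),52),((168,168),52),((90,277),52),((188,279),52),((46,292),90),((199,81),12),((218,322),12)):print(p,atz("wrist",p,z,s))
E
```

```text
(318, 238) [445.71522502 136.82879384  78.        ]
(352, 318) [415.81081164 211.82003724  78.        ]
(411, 199) [371.41117614 104.44814197  78.        ]
(81, 168) [ 554.5682994  -199.34270646   52.        ]
(168, 168) [ 479.83868211 -199.29236256   52.        ]
(90, 277) [566.81401037 -97.92467978  52.        ]
(188, 279) [474.25853589 -96.26860388  52.        ]
(46, 292) [ 580.02226549 -101.21546781   90.        ]
(199, 81) [ 459.15594171 -271.68712458   12.        ]
(218, 322) [462.99308579 -26.00310484  12.        ]
```

Call:
move_arm(
  targets=[
    {"tx": -0.01,"ty": -0.001,"tz": 0.03,"yaw": 0,"hand": -0.45},
    {"tx": -0.01,"ty": -0.001,"tz": 0.06,"yaw": 0,"hand": -0.45},
    {"tx": -0.01,"ty": -0.001,"tz": 0.09,"yaw": 0,"hand": -0.45},
    {"tx": -0.01,"ty": -0.001,"tz": 0.12,"yaw": 0,"hand": -0.45},
    {"tx": -0.01,"ty": -0.001,"tz": 0.15,"yaw": 0,"hand": -0.45},
    {"tx": -0.01,"ty": -0.001,"tz": 0.17,"yaw": 0,"hand": -0.45},
    {"tx": -0.01,"ty": -0.001,"tz": 0.182,"yaw": 0,"hand": -0.45},
    {"tx": -0.01,"ty": -0.001,"tz": 0.182,"yaw": 0,"hand": -0.45},
    {"tx": -0.01,"ty": -0.001,"tz": 0.182,"yaw": 0,"hand": 0.1},
    {"tx": -0.01,"ty": -0.001,"tz": 0.182,"yaw": 0,"hand": 0.4},
  ],
  squeeze=20,
)

```text
clock: 2.7
ee_pos: [447.3, 137.1, 34.1]
tcp_rot: [0.001, -0.706, 0.708, -0.0]
force: [-0.7, 0.8, 2.1]
gripper_width: 0.452
gripper_force: 1.6
```

Call:
move_arm(
  targets=[
    {"tx": 0,"ty": 0,"tz": 0,"yaw": 0,"hand": 0.6},
    {"tx": 0,"ty": 0,"tz": 0,"yaw": 0,"hand": 0.6},
    {"tx": 0,"ty": 0,"tz": 0,"yaw": 0,"hand": 0.6},
  ],
)

```text
clock: 2.95
ee_pos: [447.3, 137.3, 34.3]
tcp_rot: [0.001, -0.707, 0.708, -0.001]
force: [-2.3, -1.0, 6.1]
gripper_width: 0.428
gripper_force: 21.3
```

Call:
move_arm(
  targets=[
    {"tx": 0,"ty": 0,"tz": -0.02,"yaw": 0,"hand": 0.6},
    {"tx": 0,"ty": 0,"tz": -0.05,"yaw": 0,"hand": 0.6},
    {"tx": 0,"ty": 0,"tz": -0.085,"yaw": 0,"hand": 0.6},
    {"tx": 0.02,"ty": -0.005,"tz": -0.11,"yaw": 0,"hand": 0.6},
    {"tx": 0.05,"ty": -0.013,"tz": -0.12,"yaw": 0,"hand": 0.6},
    {"tx": 0.08,"ty": -0.02,"tz": -0.12,"yaw": 0,"hand": 0.6},
    {"tx": 0.11,"ty": -0.028,"tz": -0.12,"yaw": 0,"hand": 0.6},
    {"tx": 0.14,"ty": -0.036,"tz": -0.12,"yaw": 0,"hand": 0.6},
    {"tx": 0.17,"ty": -0.044,"tz": -0.12,"yaw": 0,"hand": 0.6},
    {"tx": 0.2,"ty": -0.052,"tz": -0.12,"yaw": 0,"hand": 0.6},
  ],
)

```text
clock: 3.78
ee_pos: [498.1, -64.4, 152.5]
tcp_rot: [0.001, -0.707, 0.708, -0.0]
force: [1.0, 0.7, -0.0]
gripper_width: 0.42
gripper_force: 20.8
```

Call:
move_arm(
  targets=[
    {"tx": 0.03,"ty": -0.008,"tz": 0,"yaw": 0,"hand": 0.6},
    {"tx": 0.055,"ty": -0.014,"tz": 0,"yaw": 0,"hand": 0.6},
    {"tx": 0.075,"ty": -0.019,"tz": 0,"yaw": 0,"hand": 0.6},
    {"tx": 0.0895,"ty": -0.0225,"tz": 0,"yaw": 0,"hand": 0.6},
    {"tx": 0.0895,"ty": -0.0225,"tz": 0,"yaw": 0,"hand": 0.6},
    {"tx": 0.0895,"ty": -0.0225,"tz": 0,"yaw": 0,"hand": 0.6},
    {"tx": 0.0895,"ty": -0.0225,"tz": 0,"yaw": 0,"hand": 0.6},
  ],
)

```text
clock: 4.37
ee_pos: [520.1, -152.2, 152.1]
tcp_rot: [0.0, -0.706, 0.708, 0.0]
force: [-0.1, 0.8, -1.0]
gripper_width: 0.422
gripper_force: 20.8
```

```bash
python3 look.py s1 side; python3 - <<'E'
import cv2
a=cv2.imread("pics/s1.png")[200:440,280:480]; cv2.imwrite("pics/s1c.png",cv2.resize(a,None,fx=2.5,fy=2.5,interpolation=2))
E
```

```text
4.3667 [ 520.14158728 -152.22782327  152.1357928 ] [ 1.76016619e-04 -7.06430272e-01  7.07782610e-01  1.28842347e-04] 0.42188780572912826 [ 8.60212825e-02 -1.09735778e-01 -2.04865793e-01 -4.25639285e-04
 -1.47556241e+00 -8.78933250e-02]
```

View pics/s1c.png

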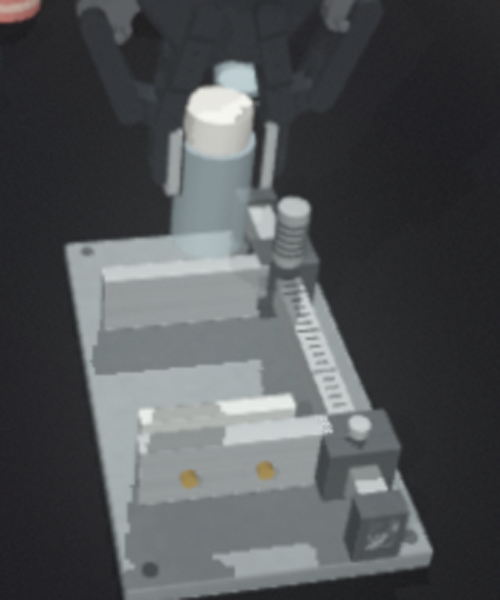

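Vial is held over the gap, in line with the bed, between moving jaw (crop y≈270) and pad (crop y≈410). Lowering.

Call:
move_arm(
  targets=[
    {"tx": 0,"ty": -0.001,"tz": 0.025,"yaw": 0,"hand": 0.6},
    {"tx": 0,"ty": -0.001,"tz": 0.05,"yaw": 0,"hand": 0.6},
    {"tx": 0,"ty": -0.001,"tz": 0.075,"yaw": 0,"hand": 0.6},
    {"tx": 0,"ty": -0.001,"tz": 0.09,"yaw": 0,"hand": 0.6},
    {"tx": 0,"ty": -0.001,"tz": 0.097,"yaw": 0,"hand": 0.6},
    {"tx": 0,"ty": -0.001,"tz": 0.1,"yaw": 0,"hand": 0.6},
    {"tx": 0,"ty": -0.001,"tz": 0.1,"yaw": 0,"hand": 0.6},
    {"tx": 0,"ty": -0.001,"tz": 0.1,"yaw": 0,"hand": 0.6},
  ],
)

```text
clock: 5.08
ee_pos: [522.0, -152.5, 53.5]
tcp_rot: [0.001, -0.707, 0.708, -0.001]
force: [0.3, -0.5, -0.3]
gripper_width: 0.426
gripper_force: 20.8
```

Call:
move_arm(
  targets=[
    {"tx": 0,"ty": 0,"tz": 0.001,"yaw": 0,"hand": 0.6},
    {"tx": 0,"ty": 0,"tz": 0.002,"yaw": 0,"hand": 0.6},
    {"tx": 0,"ty": 0,"tz": 0.003,"yaw": 0,"hand": 0.6},
    {"tx": 0,"ty": 0,"tz": 0.004,"yaw": 0,"hand": 0.6},
    {"tx": 0,"ty": 0,"tz": 0.004,"yaw": 0,"hand": 0.6},
  ],
)

```text
clock: 5.5
ee_pos: [521.1, -152.7, 47.9]
tcp_rot: [-0.0, -0.706, 0.708, 0.0]
force: [-0.1, -0.6, -0.9]
gripper_width: 0.423
gripper_force: 20.8
```

Call:
move_arm(
  targets=[
    {"tx": 0,"ty": 0,"tz": 0.001,"yaw": 0,"hand": 0.6},
    {"tx": 0,"ty": 0,"tz": 0.001,"yaw": 0,"hand": 0.6},
    {"tx": 0,"ty": 0,"tz": 0.001,"yaw": 0,"hand": 0.6},
  ],
)

```text
clock: 5.75
ee_pos: [521.1, -152.7, 47.0]
tcp_rot: [-0.0, -0.706, 0.708, 0.0]
force: [0.3, 0.2, -0.8]
gripper_width: 0.423
gripper_force: 20.8
```

Call:
move_arm(
  targets=[
    {"tx": 0,"ty": 0,"tz": 0.001,"yaw": 0,"hand": 0.6},
    {"tx": 0,"ty": 0,"tz": 0.001,"yaw": 0,"hand": 0.6},
    {"tx": 0,"ty": 0,"tz": 0.001,"yaw": 0,"hand": 0.6},
  ],
)

```text
clock: 6.0
ee_pos: [521.3, -152.8, 46.4]
tcp_rot: [0.0, -0.706, 0.708, -0.0]
force: [-1.8, -0.8, 0.3]
gripper_width: 0.429
gripper_force: 20.9
```

Call:
move_arm(
  targets=[
    {"tx": 0,"ty": 0,"tz": 0.0007,"yaw": 0,"hand": 0.6},
    {"tx": 0,"ty": 0,"tz": 0.0007,"yaw": 0,"hand": 0.6},
    {"tx": 0,"ty": 0,"tz": 0.0007,"yaw": 0,"hand": 0.6},
  ],
)

```text
clock: 6.25
ee_pos: [521.4, -152.8, 46.3]
tcp_rot: [0.0, -0.706, 0.708, -0.0]
force: [-2.3, 0.3, 4.9]
gripper_width: 0.425
gripper_force: 21.3
```

Call:
move_arm(
  targets=[
    {"tx": 0,"ty": 0,"tz": 0,"yaw": 0,"hand": 0.1},
    {"tx": 0,"ty": 0,"tz": 0,"yaw": 0,"hand": -0.05},
    {"tx": 0,"ty": 0,"tz": 0,"yaw": 0,"hand": -0.2},
    {"tx": 0,"ty": 0,"tz": 0,"yaw": 0,"hand": -0.3},
    {"tx": 0,"ty": 0,"tz": 0,"yaw": 0,"hand": -0.3},
    {"tx": 0,"ty": 0,"tz": 0,"yaw": 0,"hand": -0.3},
  ],
)

```text
clock: 6.75
ee_pos: [521.1, -152.6, 45.2]
tcp_rot: [-0.0, -0.706, 0.708, 0.0]
force: [-0.8, -0.2, -0.9]
gripper_width: 0.652
gripper_force: 0.0
```

Call:
move_arm(
  targets=[
    {"tx": 0,"ty": 0,"tz": -0.01,"yaw": 0,"hand": -0.3},
    {"tx": 0,"ty": 0,"tz": -0.025,"yaw": 0,"hand": -0.3},
    {"tx": 0,"ty": 0,"tz": -0.05,"yaw": 0,"hand": -0.3},
    {"tx": 0,"ty": 0,"tz": -0.08,"yaw": 0,"hand": -0.3},
    {"tx": 0,"ty": 0,"tz": -0.1,"yaw": 0,"hand": -0.3},
    {"tx": 0,"ty": 0,"tz": -0.11,"yaw": 0,"hand": -0.3},
    {"tx": 0,"ty": 0,"tz": -0.11,"yaw": 0,"hand": 0.2},
    {"tx": 0,"ty": 0,"tz": -0.11,"yaw": 0,"hand": 0.2},
  ],
)

```text
clock: 7.42
ee_pos: [521.1, -152.4, 155.0]
tcp_rot: [0.0, -0.706, 0.708, 0.0]
force: [-0.0, 0.7, -0.8]
gripper_width: 0.408
gripper_force: 0.0
```

```bash
python3 look.py w3; python3 look.py s2 side; python3 - <<'E'
import cv2,numpy as np
a=cv2.imread("pics/s2.png")[230:440,290:460]; a=cv2.resize(a,None,fx=1.9,fy=1.9,interpolation=2)
b=cv2.resize(cv2.imread("pics/w3.png"),None,fx=.74,fy=.74)
c=np.zeros((400,a.shape[1]+b.shape[1],3),np.uint8); c[:a.shape[0],:a.shape[1]]=a;c[:b.shape[0],a.shape[1]:]=b; print(a.shape)
cv2.imwrite("pics/c2.png",c)
E
```

```text
7.4167 [ 521.09254728 -152.44091249  155.04542446] [ 2.76382197e-04 -7.06377345e-01  7.07835363e-01  2.61594005e-04] 0.4080139838895305 [ 8.52125394e-02 -1.07642947e-01 -1.97519975e-01 -7.59254544e-04
 -1.48083295e+00 -8.72063092e-02]
7.4667 [ 520.59992374 -152.38591253  153.87671277] [-3.88618163e-04 -7.06374061e-01  7.07837942e-01  9.91160583e-04] 0.39955920524604743 [ 8.52248142e-02 -1.06888270e-01 -1.98860423e-01 -1.02120793e-03
 -1.48069485e+00 -8.72022177e-02]
(399, 323, 3)
```

View pics/c2.png

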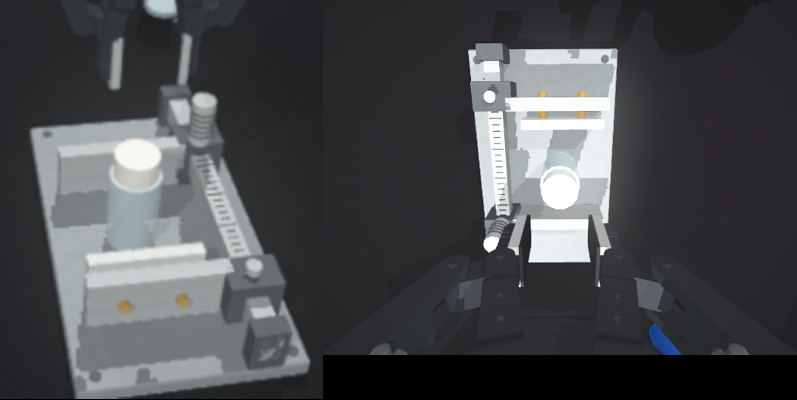

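Vial stands upright between the jaws, hand clear; the post is at wrist px ≈(227,330). Going behind the post with shut fingers.

Call:
move_arm(
  targets=[
    {"tx": -0.03,"ty": -0.02,"tz": 0,"yaw": 0,"hand": 1},
    {"tx": -0.06,"ty": -0.04,"tz": 0,"yaw": 0,"hand": 1},
    {"tx": -0.085,"ty": -0.055,"tz": 0,"yaw": 0,"hand": 1},
    {"tx": -0.095,"ty": -0.06,"tz": 0.01,"yaw": 0,"hand": 1},
    {"tx": -0.095,"ty": -0.06,"tz": 0.035,"yaw": 0,"hand": 1},
    {"tx": -0.095,"ty": -0.06,"tz": 0.06,"yaw": 0,"hand": 1},
    {"tx": -0.095,"ty": -0.06,"tz": 0.08,"yaw": 0,"hand": 1},
    {"tx": -0.095,"ty": -0.06,"tz": 0.089,"yaw": 0,"hand": 1},
    {"tx": -0.095,"ty": -0.06,"tz": 0.089,"yaw": 0,"hand": 1},
    {"tx": -0.095,"ty": -0.06,"tz": 0.089,"yaw": 0,"hand": 1},
  ],
)

```text
clock: 8.35
ee_pos: [581.0, -58.2, 66.1]
tcp_rot: [-0.001, -0.706, 0.708, 0.0]
force: [0.8, -0.1, -0.1]
gripper_width: 0.002
gripper_force: 0.0
```

```bash
python3 - <<'E'
from h import *
np.set_printoptions(precision=1,suppress=True)
s=ctrl.sense();print(s["ee_pos"],s["force"],s["gripper_width"])
s["ee_pos"]=np.array([521.1,-152.4,154.9]);s["tcp_rot"]=np.array([0,-.7064,.7078,0])
print(atz("wrist",(227,330),90,s),atz("wrist",(320,173),52,s),atz("wrist",(320,255),90,s))
E
```

```text
[581.  -58.2  66.1] [ 0.8 -0.1 -0.1] 0.0017101942864713863
[ 582.9 -100.1   90. ] [ 520.1 -199.5   52. ] [ 520.3 -153.7   90. ]
```

Call:
move_arm(
  targets=[
    {"tx": 0.008,"ty": 0,"tz": 0,"yaw": 0,"hand": 1},
    {"tx": 0.014,"ty": 0,"tz": 0,"yaw": 0,"hand": 1},
    {"tx": 0.016,"ty": 0,"tz": 0,"yaw": 0,"hand": 1},
    {"tx": 0.018,"ty": 0,"tz": 0,"yaw": 0,"hand": 1},
    {"tx": 0.02,"ty": 0,"tz": 0,"yaw": 0,"hand": 1},
    {"tx": 0.022,"ty": 0,"tz": 0,"yaw": 0,"hand": 1},
    {"tx": 0.024,"ty": 0,"tz": 0,"yaw": 0,"hand": 1},
    {"tx": 0.026,"ty": 0,"tz": 0,"yaw": 0,"hand": 1},
  ],
)

```text
clock: 9.02
ee_pos: [581.5, -83.4, 66.8]
tcp_rot: [0.0, -0.707, 0.708, -0.0]
force: [-0.3, 2.6, 1.6]
gripper_width: 0.0
gripper_force: 1.6
```

Call:
move_arm(
  targets=[
    {"tx": 0.002,"ty": 0,"tz": 0,"yaw": 0,"hand": 1},
    {"tx": 0.004,"ty": 0,"tz": 0,"yaw": 0,"hand": 1},
    {"tx": 0.006,"ty": 0,"tz": 0,"yaw": 0,"hand": 1},
    {"tx": 0.008,"ty": 0,"tz": 0,"yaw": 0,"hand": 1},
    {"tx": 0.01,"ty": 0,"tz": 0,"yaw": 0,"hand": 1},
    {"tx": 0.012,"ty": 0,"tz": 0,"yaw": 0,"hand": 1},
  ],
)

```text
clock: 9.52
ee_pos: [581.6, -95.9, 66.5]
tcp_rot: [0.0, -0.706, 0.708, -0.0]
force: [0.6, 3.7, 1.4]
gripper_width: 0.0
gripper_force: 1.5
```

Call:
move_arm(
  targets=[
    {"tx": 0.002,"ty": 0,"tz": 0,"yaw": 0,"hand": 1},
    {"tx": 0.004,"ty": 0,"tz": 0,"yaw": 0,"hand": 1},
    {"tx": 0.006,"ty": 0,"tz": 0,"yaw": 0,"hand": 1},
    {"tx": 0.007,"ty": 0,"tz": 0,"yaw": 0,"hand": 1},
    {"tx": 0.008,"ty": 0,"tz": 0,"yaw": 0,"hand": 1},
    {"tx": 0.009,"ty": 0,"tz": 0,"yaw": 0,"hand": 1},
    {"tx": 0.01,"ty": 0,"tz": 0,"yaw": 0,"hand": 1},
    {"tx": 0.011,"ty": 0,"tz": 0,"yaw": 0,"hand": 1},
    {"tx": 0.012,"ty": 0,"tz": 0,"yaw": 0,"hand": 1},
    {"tx": 0.013,"ty": 0,"tz": 0,"yaw": 0,"hand": 1},
  ],
)

```text
clock: 10.35
ee_pos: [581.3, -108.7, 66.3]
tcp_rot: [0.0, -0.706, 0.708, 0.0]
force: [2.7, 3.5, 0.6]
gripper_width: 0.001
gripper_force: 1.8
```

Call:
move_arm(
  targets=[
    {"tx": 0.001,"ty": 0,"tz": 0,"yaw": 0,"hand": 1},
    {"tx": 0.002,"ty": 0,"tz": 0,"yaw": 0,"hand": 1},
    {"tx": 0.003,"ty": 0,"tz": 0,"yaw": 0,"hand": 1},
    {"tx": 0.004,"ty": 0,"tz": 0,"yaw": 0,"hand": 1},
    {"tx": 0.005,"ty": 0,"tz": 0,"yaw": 0,"hand": 1},
    {"tx": 0.006,"ty": 0,"tz": 0,"yaw": 0,"hand": 1},
    {"tx": 0.007,"ty": 0,"tz": 0,"yaw": 0,"hand": 1},
    {"tx": 0.008,"ty": 0,"tz": 0,"yaw": 0,"hand": 1},
    {"tx": 0.009,"ty": 0,"tz": 0,"yaw": 0,"hand": 1},
    {"tx": 0.01,"ty": 0,"tz": 0,"yaw": 0,"hand": 1},
  ],
)

```text
clock: 11.18
ee_pos: [581.2, -118.9, 66.4]
tcp_rot: [0.0, -0.706, 0.708, 0.0]
force: [2.0, 3.5, 0.7]
gripper_width: 0.001
gripper_force: 1.8
```

Call:
move_arm(
  targets=[
    {"tx": 0.001,"ty": 0,"tz": 0,"yaw": 0,"hand": 1},
    {"tx": 0.002,"ty": 0,"tz": 0,"yaw": 0,"hand": 1},
    {"tx": 0.003,"ty": 0,"tz": 0,"yaw": 0,"hand": 1},
    {"tx": 0.004,"ty": 0,"tz": 0,"yaw": 0,"hand": 1},
    {"tx": 0.005,"ty": 0,"tz": 0,"yaw": 0,"hand": 1},
  ],
)

```text
clock: 11.6
ee_pos: [581.2, -123.9, 66.4]
tcp_rot: [0.0, -0.706, 0.708, 0.0]
force: [3.4, 3.6, 1.4]
gripper_width: 0.004
gripper_force: 1.8
```

Call:
move_arm(
  targets=[
    {"tx": 0.001,"ty": 0,"tz": 0,"yaw": 0,"hand": 1},
    {"tx": 0.002,"ty": 0,"tz": 0,"yaw": 0,"hand": 1},
    {"tx": 0.003,"ty": 0,"tz": 0,"yaw": 0,"hand": 1},
    {"tx": 0.004,"ty": 0,"tz": 0,"yaw": 0,"hand": 1},
  ],
)

```text
clock: 11.93
ee_pos: [581.2, -127.9, 66.4]
tcp_rot: [0.0, -0.706, 0.708, 0.0]
force: [3.1, 3.3, 1.4]
gripper_width: -0.002
gripper_force: 1.8
```

```bash
cat > f.py <<'E'
from h import *
F=[]
for k in range(5): ctrl.camera("wrist"); s=ctrl.sense(); F.append(s["force"])
print(s["clock"],s["ee_pos"].round(2),np.mean(F,0).round(2),np.std(F,0).round(2))
E
python3 f.py; python3 look.py s3 side; python3 - <<'E'
import cv2
a=cv2.imread("pics/s3.png")[250:430,310:450]; cv2.imwrite("pics/s3c.png",cv2.resize(a,None,fx=3.3,fy=3.3,interpolation=2))
E
```

```text
12.1833 [ 580.91 -128.03   66.28] [2.31 3.08 1.17] [0.32 0.35 0.2 ]
12.1833 [ 580.91213704 -128.02595355   66.28118651] [-3.67741245e-04 -7.06334370e-01  7.07878233e-01  1.72398018e-04] 0.005730231528704609 [ 1.19849660e-01  7.08441583e-02 -1.85399504e-01  1.88187257e-04
 -1.31534429e+00 -1.22080635e-01]
```

View pics/s3c.png

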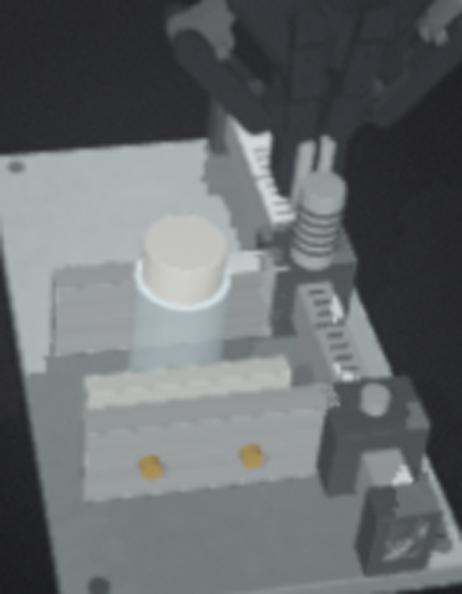

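Vial upright at crop (180,290), jaw behind it, pad still a few mm ahead. Continuing in small steps, watching the y force.

Call:
move_arm(
  targets=[
    {"tx": 0.0007,"ty": 0,"tz": 0,"yaw": 0,"hand": 1},
    {"tx": 0.0014,"ty": 0,"tz": 0,"yaw": 0,"hand": 1},
    {"tx": 0.0021,"ty": 0,"tz": 0,"yaw": 0,"hand": 1},
  ],
)

```text
clock: 12.48
ee_pos: [581.0, -129.9, 66.3]
tcp_rot: [-0.0, -0.706, 0.708, 0.0]
force: [0.8, 2.9, 1.0]
gripper_width: 0.0
gripper_force: 1.8
```

Call:
move_arm(
  targets=[
    {"tx": 0.0006,"ty": 0,"tz": 0,"yaw": 0,"hand": 1},
    {"tx": 0.0012,"ty": 0,"tz": 0,"yaw": 0,"hand": 1},
  ],
)

```text
clock: 12.65
ee_pos: [581.0, -131.1, 66.3]
tcp_rot: [-0.0, -0.706, 0.708, 0.0]
force: [0.4, 2.8, 1.6]
gripper_width: 0.002
gripper_force: 1.8
```

Call:
move_arm(
  targets=[
    {"tx": 0.0005,"ty": 0,"tz": 0,"yaw": 0,"hand": 1},
    {"tx": 0.001,"ty": 0,"tz": 0,"yaw": 0,"hand": 1},
  ],
)

```text
clock: 12.82
ee_pos: [581.0, -132.1, 66.3]
tcp_rot: [-0.0, -0.706, 0.708, 0.0]
force: [0.2, 4.2, 1.8]
gripper_width: 0.001
gripper_force: 1.7
```

Call:
move_arm(
  targets=[
    {"tx": 0.0003,"ty": 0,"tz": 0,"yaw": 0,"hand": 1},
    {"tx": 0.0006,"ty": 0,"tz": 0,"yaw": 0,"hand": 1},
  ],
)

```text
clock: 12.98
ee_pos: [581.0, -132.7, 66.3]
tcp_rot: [-0.0, -0.706, 0.708, 0.0]
force: [0.6, 3.1, 1.3]
gripper_width: -0.006
gripper_force: 1.7
```

```bash
python3 f.py
```

```text
13.2333 [ 581.05 -132.77   66.3 ] [-0.25  2.82  1.28] [0.42 0.43 0.46]
```

Call:
move_arm(
  targets=[
    {"tx": 0.0003,"ty": 0,"tz": 0,"yaw": 0,"hand": 1},
    {"tx": 0.0006,"ty": 0,"tz": 0,"yaw": 0,"hand": 1},
  ],
)

```text
clock: 13.4
ee_pos: [581.0, -133.3, 66.3]
tcp_rot: [-0.0, -0.706, 0.708, 0.0]
force: [-1.1, 3.4, 1.7]
gripper_width: -0.002
gripper_force: 1.7
```

Call:
move_arm(
  targets=[
    {"tx": 0.0003,"ty": 0,"tz": 0,"yaw": 0,"hand": 1},
    {"tx": 0.0006,"ty": 0,"tz": 0,"yaw": 0,"hand": 1},
  ],
)

```text
clock: 13.57
ee_pos: [581.1, -133.9, 66.3]
tcp_rot: [-0.0, -0.706, 0.708, 0.0]
force: [-1.1, 3.4, 0.8]
gripper_width: -0.005
gripper_force: 1.7
```

```bash
python3 f.py
```

```text
13.8167 [ 581.09 -133.94   66.29] [-1.16  3.35  1.79] [0.49 0.46 0.7 ]
```

Call:
move_arm(
  targets=[
    {"tx": 0.0003,"ty": 0,"tz": 0,"yaw": 0,"hand": 1},
    {"tx": 0.0006,"ty": 0,"tz": 0,"yaw": 0,"hand": 1},
  ],
)

```text
clock: 13.98
ee_pos: [581.1, -134.5, 66.3]
tcp_rot: [-0.0, -0.706, 0.708, 0.0]
force: [-1.0, 4.6, 1.7]
gripper_width: 0.003
gripper_force: 1.7
```

Call:
move_arm(
  targets=[
    {"tx": 0.0003,"ty": 0,"tz": 0,"yaw": 0,"hand": 1},
    {"tx": 0.0006,"ty": 0,"tz": 0,"yaw": 0,"hand": 1},
  ],
)

```text
clock: 14.15
ee_pos: [581.1, -135.0, 66.3]
tcp_rot: [0.0, -0.706, 0.708, 0.0]
force: [-1.4, 4.8, 1.6]
gripper_width: -0.004
gripper_force: 2.1
```

```bash
python3 f.py
```

```text
14.4 [ 581.09 -135.02   66.28] [-1.2   3.9   1.34] [0.64 0.38 0.25]
```

Call:
move_arm(
  targets=[
    {"tx": 0.0002,"ty": 0,"tz": 0,"yaw": 0,"hand": 1},
    {"tx": 0.0004,"ty": 0,"tz": 0,"yaw": 0,"hand": 1},
  ],
)

```text
clock: 14.57
ee_pos: [581.1, -135.3, 66.3]
tcp_rot: [0.0, -0.706, 0.708, 0.0]
force: [-2.2, 5.4, 2.1]
gripper_width: -0.002
gripper_force: 2.5
```

```bash
python3 f.py
```

```text
14.8167 [ 581.12 -135.34   66.29] [-1.77  4.46  1.41] [0.33 0.26 0.74]
```

Force has risen steadily by about 1.5–2 N at the expected ~2 N/mm: the vial is against both faces. Backing off.

Call:
move_arm(
  targets=[
    {"tx": -0.002,"ty": 0,"tz": 0,"yaw": 0,"hand": 1},
    {"tx": -0.01,"ty": 0,"tz": 0,"yaw": 0,"hand": 1},
    {"tx": -0.025,"ty": 0,"tz": 0,"yaw": 0,"hand": 1},
    {"tx": -0.03,"ty": 0,"tz": -0.02,"yaw": 0,"hand": 1},
    {"tx": -0.03,"ty": 0,"tz": -0.05,"yaw": 0,"hand": 1},
    {"tx": -0.03,"ty": 0,"tz": -0.08,"yaw": 0,"hand": 1},
    {"tx": -0.03,"ty": 0,"tz": -0.11,"yaw": 0,"hand": 1},
    {"tx": -0.03,"ty": 0,"tz": -0.12,"yaw": 0,"hand": 1},
    {"tx": -0.03,"ty": 0,"tz": -0.12,"yaw": 0,"hand": 1},
  ],
)

```text
clock: 15.57
ee_pos: [582.9, -105.8, 190.7]
tcp_rot: [0.002, -0.706, 0.708, -0.003]
force: [0.3, -0.1, -0.2]
gripper_width: 0.001
gripper_force: 0.0
```

```bash
python3 look.py s4 side; python3 look.py w4; python3 - <<'E'
import cv2,numpy as np
a=cv2.imread("pics/s4.png")[250:430,310:450]; a=cv2.resize(a,None,fx=3.3,fy=3.3,interpolation=2)[:594]
b=cv2.resize(cv2.imread("pics/w4.png")[0:300,200:420],None,fx=1.5,fy=1.5)
c=np.zeros((594,a.shape[1]+b.shape[1],3),np.uint8); c[:len(a),:a.shape[1]]=a;c[:len(b),a.shape[1]:]=b;print(c.shape)
cv2.imwrite("pics/c4.png",c)
E
```

```text
15.5667 [ 582.86336647 -105.78750379  190.7331023 ] [ 0.00212314 -0.70631941  0.70788463 -0.00278234] 0.0005617036405927212 [ 0.15983385  0.01278775 -0.01739829  0.00203327 -1.533912   -0.16211559]
15.6167 [ 581.98879132 -105.44338042  187.9384741 ] [ 0.00108382 -0.70634831  0.70786264 -0.00117666] -0.002443040598217462 [ 1.59828830e-01  1.40816184e-02 -2.06547307e-02  6.42210325e-04
 -1.53292550e+00 -1.61993730e-01]
(594, 792, 3)
```

View pics/c4.png

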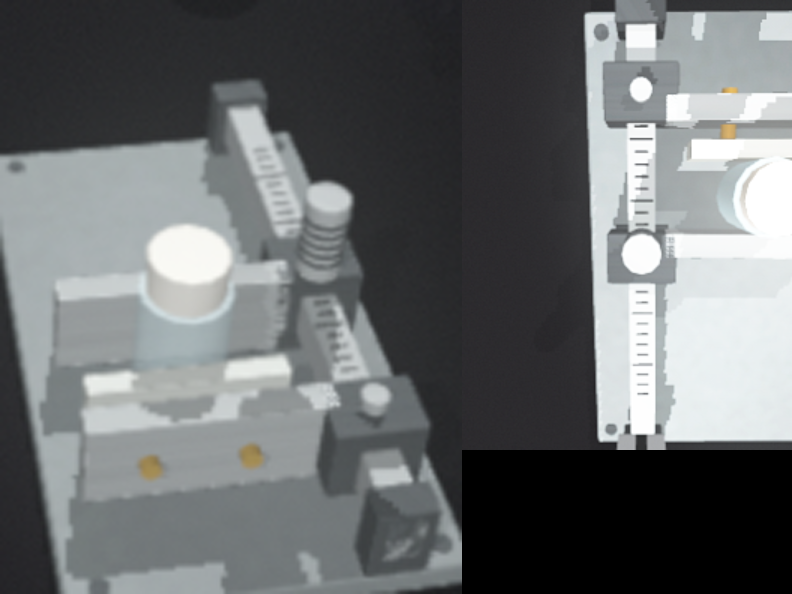

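The vial (right crop, y≈160–235) touches the pad and the square jaw, and the hand is clear.

```bash
python3 -c "
from rig import ctrl
ctrl.camera('side');print(ctrl.close_job())"
```

```text
the job is handed in; nothing more can be done
None
```

I handed the job in at about 15.7 s: the vial stands upright on the bed, and by the push force (about 1.5–2 N on the glass) and the last pictures it rests lightly between the pad and the square moving jaw, with the hand clear and the other items not touched.

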